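# Lock the card reader into its counter dock

## Robot

A 6-joint arm with a two-finger parallel gripper is mounted at the origin on the work surface. World frame = base frame: x ahead of the robot, y to its left, z up, the work surface at z = 0. Lengths are in mm, angles in degrees, forces in N, time in s.
With the tool pointing down it reaches from about 300 to 875 mm from the base axis. Payload 4.2 kg.
Tool frame: the origin (TCP) lies at the very end of the fingers, on their centre line; the grasp point (between the pads) lies 19 mm behind it; z points along the fingers, y is the line along which they close (so a half turn about z gives the same grasp; the last joint's range is limited). The gripper opens to 85 mm and grips with 20 to 120 N. Pads are 22 mm wide; open, the fingers measure 114 mm over their backs; the gripper's body (76 mm by 85 mm) begins 54 mm behind the grasp point. The pads swing forward as they close: fully open they stand 13 mm farther back than shut.
Start: joints at [-74.542, 18.312, 89.639, -0, 72.044, -1.146], TCP at [164.316, -551.041, 192.338] pointing down, gripper open.
Joint ranges: [-177.97, 177.97], [-48.28, 115.42], [12.27, 149.76], [-77.06, 257.06], [2.81, 150.46], [-146.56, 146.56]. Speed limits (degrees/s): [147.25, 147.25, 180, 180, 180, 180].

## Interface

Orientations are given as [roll, pitch, yaw] about the fixed x, y, z axes, in that order (R = Rz(yaw) Ry(pitch) Rx(roll)).
In Python, from rig import manip gives the robot as it stands.
- The arm moves only by the tool servo_tool, never from a script. Its argument "steps" is one flat list of numbers, 7 for each row, row after row: the opening in per cent of the stroke, from 0 (shut) to 100 (fully open), then the shift along the tool's x, y, z in m, then the turn, a rotation vector about the tool's x, y, z in degrees. A call has 1 to 10 rows; each row is the pose to reach, as a shift and turn from the pose commanded when the call began, along the tool's axes at that moment; what a row does not reach only later rows make up. A row lasts 1/10 s, in which the tool goes at most 50 mm and 8.59 degrees, less where a joint would pass 70% of its speed; a pose out of reach is approached as far as the arm can. A call with a gripper value outside its range is refused whole. The fingers move at their own pace and stop on an object; the grip force is fixed at half the most. Time passes only in rows, so rows that repeat a pose let the fingers close. It gives the time, the measured TCP pose, the force, the opening and the grip force at its end, in the units of the state.
- manip.observe(): the state, without advancing time (a new reading comes with each control period).
- manip.camera(name): name is "side" or "top" or "wrist"; returns the picture (480x640x3 uint8, blue, green, red); there is no depth.
- manip.calibration(name): a dict with "intrinsics" (3x3 intrinsics, pixels), "k1" (the pictures are not rectified: a ray, as slopes to the right and down, at radius r is drawn at 1 + k1 r^2 times it, then the intrinsics apply), "R" (3x3) and "t" (3): a world point X has camera coordinates R X + t; the wrist camera has in their place "T_tool_cam" (4x4, takes a point from camera to tool coordinates, whose origin is the TCP and whose axes are the flange's). Camera axes: x right, y down, z forward; pixel columns grow to the right and rows downward; lengths in mm; the calibration is good to about 2 mm. A picture is of the moment at which its call begins: read the wrist's pose just before it. calibration takes no time and is no camera call.
- manip.sign_off(): hands the job in; it is judged then, once.
The state is a dict: "clock": time; "joints": joint angles; "dq": joint speeds; "joint_torque": joint torques, N m; "eef_pos": TCP position; "eef_rot": TCP orientation; "ft_force": force on the tool from outside, world axes, zero at the start; "ft_torque": the same for the moment, N m; "width": opening from 0.0 (shut) to 1.0 (fully open); "grip_force": force on a finger pad.
Only numpy, scipy, OpenCV 4.12 (cv2) and the standard library are available. Lean on these libraries where they do the work, as an engineer would, in place of code of your own. Each camera call takes 0.05 s, during which the arm holds its last target. There are 200 camera calls.

## Task

The card reader lies loose in its white counter dock. Turn the orange wing knob of that dock clockwise (seen from above) to its stop, about a quarter turn, so that its cam draws the sliding jaw up and the reader is held tight against the dock's fence, then let go. Leave the knob of the other dock, the one with the phone, as it is.

Things in the scene. Friction and masses are not known exactly. Their poses are not given: they have to be found in the camera images.
- card_cam (a joint): Angle of the orange wing knob of the card reader's dock: 0 fully open, growing clockwise seen from above, end stop at 1.57 (tight). It starts somewhere between 0.05 and 0.35. It needs about 0.1 N m (light, a little more at the end) and stays where it is left.
- card_cam_grip (a point): Grip point of that knob: on its upright axis, 68 mm above the table. Its wing is a bar 60 mm long, 12 mm wide, 42 to 82 mm above the table, to be pinched across its width from above. The point turns with the knob: x along the wing, y across it, z up; the -x end bears a white mark. Below the wing is a disc of radius 22 mm, top at 42 mm; the rest of the dock is lower than 36 mm.
- card_reader: Black card reader 150 x 70 x 22 mm, small keys and pale green screen, loose in its white fixed dock (170 x 172 mm). Origin: centre of its underside, 8 mm above the table; x along its length (screen end), y towards the dock's fence, z up. The turning knob's sprung jaw pushes it 3 to 6 mm along y to the fence. Knob axis 71 to 73 mm from its origin, on its -y side; 76.5 mm once tight.
- phone_cam_tip (a point): The white-marked end, 28 mm from the axis and 82 mm above the table, of the orange wing knob of the other, equal dock, which holds a phone (flat, bright screen). Not to be turned.
There are look-alikes about, which are no part of the job. There is more than one size of the card_reader; the job needs the middle-sized.

How it is judged:
By the outcome, as a careful person would: the job done as asked, in the order asked, and still so for the second after the job is handed in, with the robot touching nothing.
It also fails if it takes over 32 s, if anything falls off the work surface, if the arm or the gripper's body presses on something with over 40 N, if the wrist force passes 120 N, or if a joint passes its speed limit or range.

## Working session

There is one attempt and no reset: what is moved stays moved. The work goes in short steps, Python scripts to look and compute and a tool call to move; the robot and the scene stay as the last step left them, time stands still between calls to the robot, and variables do not carry over. Pictures are saved under pics/ and viewed, at most 10 in all, crops included, and the job is handed in when it is done.

Besides the shell and the picture viewer there is one more tool, called after ">>>" as a command line: name --argument value ..., lists and objects as JSON in quotes. servo_tool: Moves the arm, as the interface text tells. Its arguments: {"type":"object","properties":{"steps":{"type":"array"}},"required":["steps"]}

```bash
mkdir -p pics; cat > h.py <<'E'
import numpy as np, cv2
from rig import manip
from scipy.spatial.transform import Rotation as Rn
def pose():
    s=manip.observe(); return np.array(s["eef_pos"]),Rn.from_euler('xyz',s["eef_rot"],degrees=True).as_matrix()
def ray(name,uv,P=None):
    c=manip.calibration(name);K=np.array(c["intrinsics"]);D=np.array([c["k1"],0,0,0,0.])
    n=cv2.undistortPoints(np.array([[uv]],float),K,D)[0,0]; d=np.array([*n,1])
    if name=="wrist":
        T=np.array(c["T_tool_cam"]);p,R=P
        return p+R@T[:3,3], R@T[:3,:3]@d
    R=np.array(c["R"]);t=np.array(c["t"]); return -R.T@t, R.T@d
def at(name,uv,z,P=None):
    o,d=ray(name,uv,P); return o+d*(z-o[2])/d[2]
E
python3 - <<'E'
from h import *
s=manip.observe();print(s["eef_pos"],s["eef_rot"],s["clock"])
for n in("top","side"): cv2.imwrite(f"pics/{n}0.png",manip.camera(n))
c=manip.calibration("wrist");print(c["T_tool_cam"])
E
```

```text
[ 164.18038794 -550.487396    191.4563591 ] [-1.79896294e+02 -2.21623942e-03  1.66054982e+01] 0.0
[[ 3.38507242e-04 -9.47848380e-01 -3.18721406e-01  8.27356708e+01]
 [ 9.99999929e-01  2.68919664e-04  2.62336162e-04  7.95123329e-02]
 [-1.62944452e-04 -3.18721472e-01  9.47848404e-01 -1.82217939e+02]
 [ 0.00000000e+00  0.00000000e+00  0.00000000e+00  1.00000000e+00]]
```

View pics/top0.png

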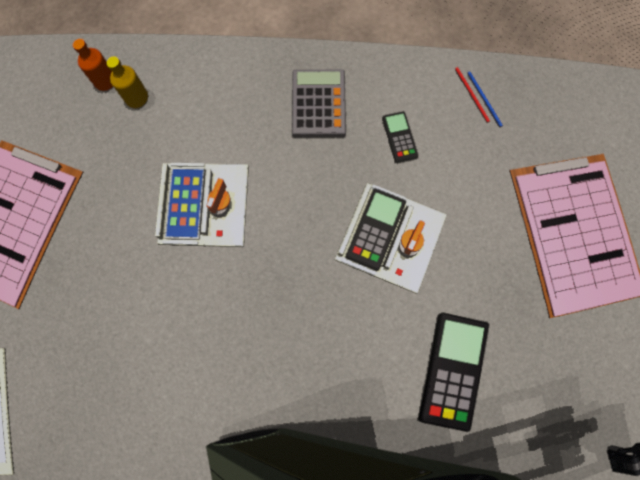

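View pics/side0.png

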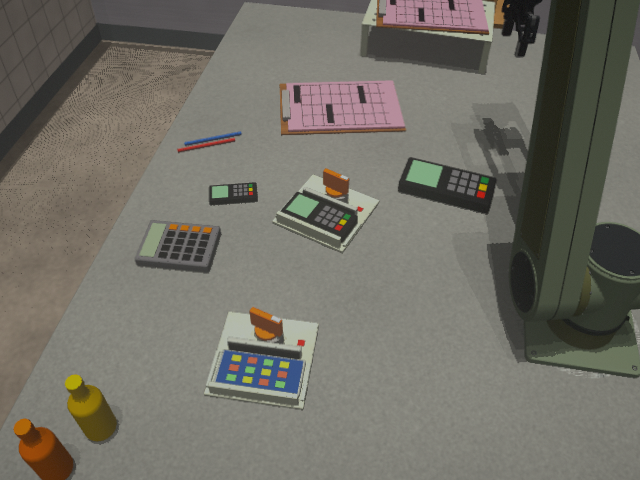

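Three readers: small at top-view (400,137), docked at (376,228), large at (455,372). The docked one is middle-sized and in the white dock with the knob at about (413,238), so it fits. The other knob, by the phone, is at about (219,200). I'll enlarge the docked reader to confirm.

```bash
python3 - <<'E'
from h import *
a=cv2.imread("pics/top0.png")[175:300,325:455];b=cv2.imread("pics/side0.png")[160:255,265:390]
a=cv2.resize(a,(520,500),interpolation=cv2.INTER_CUBIC)
cv2.imwrite("pics/crop.png",a)
for uv,z in(((413,240),42),((414,232),82),((377,228),30),((219,200),60)): print(uv,at("top",uv,z).round())
E
```

```text
(413, 240) [ 503. -230.   42.]
(414, 232) [ 509. -225.   82.]
(377, 228) [ 526. -162.   30.]
(219, 200) [554. 140.  60.]
```

View pics/crop.png

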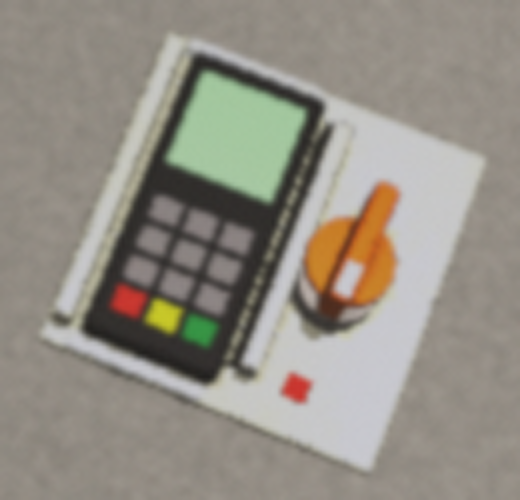

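The crop confirms it: black reader with a pale green screen in the white dock. The wing top runs from crop (387,187) to the white-marked end at (345,297).

```bash
python3 - <<'E'
from h import *
f=lambda u,v:at("top",(325+u/4,175+v/4),82)
A=f(387,187);B=f(345,297);print(A,B,np.linalg.norm(A-B))
d=A-B;yw=np.degrees(np.arctan2(d[1],d[0]));print("yaw",yw)
r=f(200,65);print("reader edge",at("top",(325+100/4,175+330/4),30),at("top",(325+200/4,175+60/4),30))
p,R=pose();C=(A+B)/2;C[2]=190;print(C,"shift",R.T@(C-p))
s=manip.observe();print(s["joints"])
E
```

```text
[ 529.10088239 -239.13668642   82.        ] [ 476.62312579 -221.03164878   82.        ] 55.51312750465434
yaw -19.03464081634881
reader edge [ 464.97955013 -113.70089684   30.        ] [ 601.59402255 -155.70754721   30.        ]
[ 502.86200409 -230.0841676   190.        ] shift [ 416.16401393 -210.33498915    1.91355355]
[-7.45440646e+01  1.83470653e+01  8.96985571e+01 -1.29512433e-03
  7.20437580e+01 -1.14737108e+00]
```

>>> servo_tool --steps '[100, 0.208, -0.105, 0, 0, 0, -40, 100, 0.416, -0.21, 0, 0, 0, -80, 100, 0.416, -0.21, 0, 0, 0, -80, 100, 0.416, -0.21, 0, 0, 0, -80, 100, 0.416, -0.21, 0, 0, 0, -80, 100, 0.416, -0.21, 0, 0, 0, -80, 100, 0.416, -0.21, 0, 0, 0, -80, 100, 0.416, -0.21, 0, 0, 0, -80, 100, 0.416, -0.21, 0, 0, 0, -80, 100, 0.416, -0.21, 0, 0, 0, -80]'

```text
clock: 1.1
eef_pos: [505.6, -227.6, 191.8]
eef_rot: [180.0, -0.1, 97.0]
ft_force: [-1.0, -1.1, -0.4]
width: 1.001
grip_force: 0.0
```

```bash
python3 - <<'E'
from h import *
p,R=pose();s=manip.observe();print(p,s["eef_rot"],s["joints"][5])
print("shift",R.T@(np.array([503,-230,190])-p),"turn",-(161-s["eef_rot"][2]))
E
```

```text
[ 505.5697978  -227.57850921  191.77270993] [ 1.79963653e+02 -7.20470085e-02  9.70256407e+01] -32.527864421014435
shift [-2.09121552 -2.84780586  1.76827551] turn -63.974359279275944
```

>>> servo_tool --steps '[100, 0, 0, 0, 0, 0, -8, 100, 0, 0, 0, 0, 0, -16, 100, 0, 0, 0, 0, 0, -24, 100, 0, 0, 0, 0, 0, -32, 100, 0, 0, 0, 0, 0, -40, 100, 0, 0, 0, 0, 0, -48, 100, 0, 0, 0, 0, 0, -56, 100, 0, 0, 0, 0, 0, -64, 100, 0, 0, 0, 0, 0, -64]'

```text
clock: 2.0
eef_pos: [502.3, -231.3, 192.0]
eef_rot: [-180.0, -0.1, 160.5]
ft_force: [0.3, -0.2, -0.2]
width: 0.995
grip_force: 0.0
```

```bash
python3 - <<'E'
from h import *
s=manip.observe();print(s["eef_pos"],s["eef_rot"],s["joints"])
np.save("P1.npy",np.r_[s["eef_pos"],s["eef_rot"]])
cv2.imwrite("pics/w1.png",manip.camera("wrist"))
E
```

```text
[ 502.32703664 -231.28469423  191.95553916] [-1.79981884e+02 -5.59029378e-02  1.60535773e+02] [-2.58984737e+01  1.63753599e+01  9.25133030e+01 -2.56393384e-02
  7.11648596e+01 -9.64259667e+01]
```

View pics/w1.png

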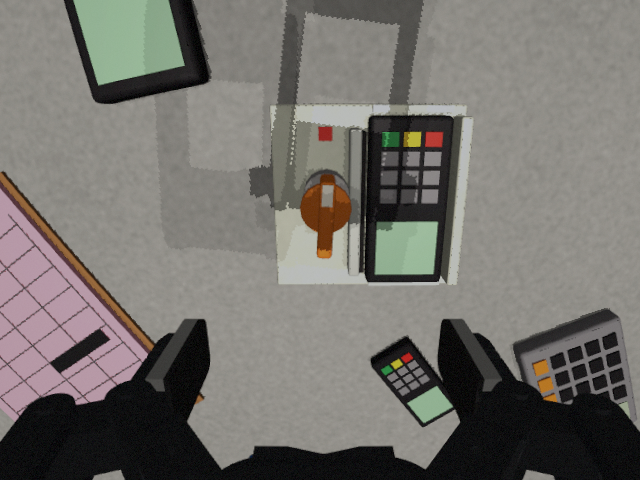

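The wrist view shows the knob near (326,210), with the white mark at (327,195) and the wing nearly vertical in the image. I'll enlarge it for exact ends.

```bash
python3 - <<'E'
from h import *
a=cv2.imread("pics/w1.png")[160:270,270:390]
cv2.imwrite("pics/w1c.png",cv2.resize(a,(600,550),interpolation=cv2.INTER_CUBIC))
E
```

```text
(no output)
```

View pics/w1c.png

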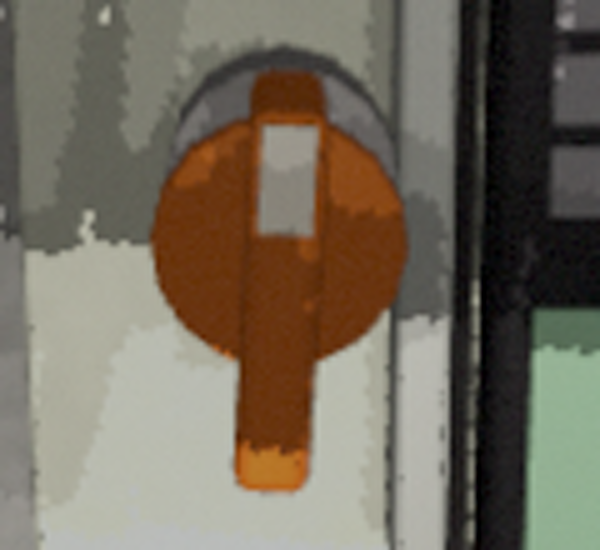

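The top face runs from the marked end at crop (290,117) to the far end at (272,488). The strip above row 117 is the wing's end face.

```bash
python3 - <<'E'
from h import *
q=np.load("P1.npy");P=(q[:3],Rn.from_euler('xyz',q[3:],degrees=True).as_matrix())
f=lambda u,v,z=82:at("wrist",(270+u/5,160+v/5),z,P)
A=f(290,117);B=f(272,488);C=(A+B)/2;print(A,B,np.linalg.norm(A-B),C)
D=(f(153,240,42)+f(407,240,42))/2;print("disc",f(153,240,42),f(407,240,42),D)
d=B-A;yw=np.degrees(np.arctan2(d[1],d[0]));print("wing +x yaw",yw)
# reader axes
K=lambda u,v:at("wrist",(u,v),30,P)
e=K(444,281)-K(453,116);print("reader edge R",np.linalg.norm(e),np.degrees(np.arctan2(e[1],e[0])))
e=K(366,281)-K(369,116);print("reader edge L",np.linalg.norm(e),np.degrees(np.arctan2(e[1],e[0])))
c=(K(444,281)+K(453,116)+K(366,281)+K(369,116))/4;print("reader c",c,np.linalg.norm((C-c)[:2]))
p,R=pose();print("shift",R.T@(np.array([C[0],C[1],49])-p))
E
```

```text
[ 477.08357486 -218.40985968   82.        ] [ 530.48045548 -239.98145834   82.        ] 57.58958871416964 [ 503.78201517 -229.19565901   82.        ]
disc [ 495.98659908 -249.02400322   42.        ] [ 510.20336574 -208.69907738   42.        ] [ 503.09498241 -228.8615403    42.        ]
wing +x yaw -21.998024580986144
reader edge R 147.42637966404664 -17.166200956108593
reader edge L 146.57855401320975 -18.574568559300896
reader c [ 525.83282138 -160.89311141   30.        ] 71.77378395155117
shift [ -0.70275036   2.4198124  142.9933674 ]
```

Everything agrees with the given sizes: wing 58 mm, disc centre within 1 mm of the wing centre, and axis 72 mm from the reader. The wing is at about 4° (0.07 rad), leaving about 86° to turn. Now I'll descend and pinch.

>>> servo_tool --steps '[60, -0.0005, 0.0024, 0.045, 0, 0, 2.5, 60, -0.0005, 0.0024, 0.085, 0, 0, 2.5, 60, -0.0005, 0.0024, 0.12, 0, 0, 2.5, 60, -0.0005, 0.0024, 0.143, 0, 0, 2.5, 60, -0.0005, 0.0024, 0.143, 0, 0, 2.5, 0, -0.0005, 0.0024, 0.143, 0, 0, 2.5, 0, -0.0005, 0.0024, 0.143, 0, 0, 2.5, 0, -0.0005, 0.0024, 0.143, 0, 0, 2.5, 0, -0.0005, 0.0024, 0.143, 0, 0, 2.5, 0, -0.0005, 0.0024, 0.143, 0, 0, 2.5]'

```text
clock: 3.05
eef_pos: [504.6, -229.0, 50.1]
eef_rot: [-180.0, 0.1, 158.1]
ft_force: [-0.2, 0.3, 0.7]
width: -0.002
grip_force: 0.0
```

>>> servo_tool --steps '[0, 0, 0, 0, 0, 0, 0, 0, 0, 0, 0, 0, 0, 0, 0, 0, 0, 0, 0, 0, 0]'

```text
clock: 3.35
eef_pos: [504.2, -228.8, 49.3]
eef_rot: [-180.0, -0.0, 158.1]
ft_force: [0.9, 0.6, 0.2]
width: 0.001
grip_force: 0.0
```

The gripper reads fully shut with no force, so it didn't grip anything. I'll look.

```bash
python3 - <<'E'
from h import *
s=manip.observe();print(s["eef_pos"],s["eef_rot"],s["width"],s["grip_force"],s["ft_torque"])
cv2.imwrite("pics/w2.png",manip.camera("wrist"));cv2.imwrite("pics/s2.png",manip.camera("side"))
E
```

```text
[ 504.19321232 -228.82689613   49.32171514] [-1.79995364e+02 -1.62941573e-04  1.58102671e+02] 0.0013979108489362983 0.0 [-0.08154285 -0.04420258  0.00758214]
```

View pics/w2.png

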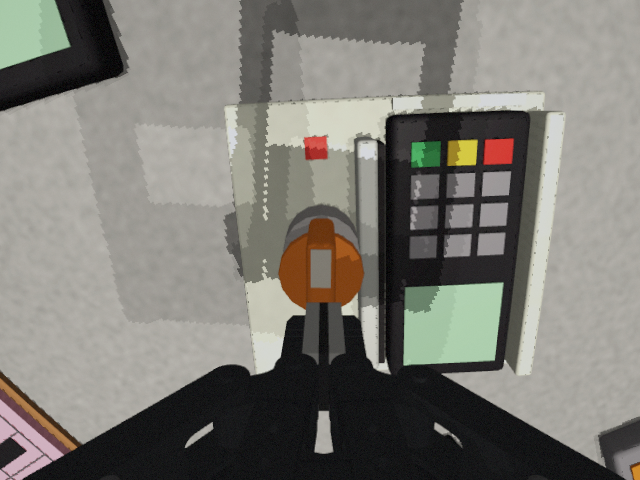

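```bash
python3 - <<'E'
from h import *
c=manip.calibration("wrist");K=np.array(c["intrinsics"]);Ti=np.linalg.inv(np.array(c["T_tool_cam"]))
for q in([0,0,0],[0,0,-19],[11,0,0],[11,6,-19],[11,-6,-19],[11,0,-19],[28,0,-33],[-28,0,-33]):
    x=Ti@[*q,1];print(q,cv2.projectPoints(x[None,:3],np.zeros(3),np.zeros(3),K,np.array([c["k1"],0,0,0,0.]))[0].ravel().round())
a=cv2.imread("pics/w2.png")[210:380,250:400];b=cv2.imread("pics/s2.png")[130:240,270:400]
o=np.zeros((560,800,3),np.uint8);o[:,:400]=cv2.resize(a,(400,560))
# keep aspect roughly
a=cv2.resize(a,(400,453),interpolation=cv2.INTER_CUBIC);o[:]=0;o[:453,:400]=a;o[:338,400:]=cv2.resize(b,(400,338),interpolation=cv2.INTER_CUBIC)
o=cv2.convertScaleAbs(o,alpha=1.7,beta=20)
cv2.imwrite("pics/c2.png",o)
E
```

```text
[0, 0, 0] [322. 280.]
[0, 0, -19] [322. 298.]
[11, 0, 0] [322. 259.]
[11, 6, -19] [336. 275.]
[11, -6, -19] [308. 275.]
[11, 0, -19] [322. 275.]
[28, 0, -33] [322. 249.]
[-28, 0, -33] [322. 370.]
```

View pics/c2.png

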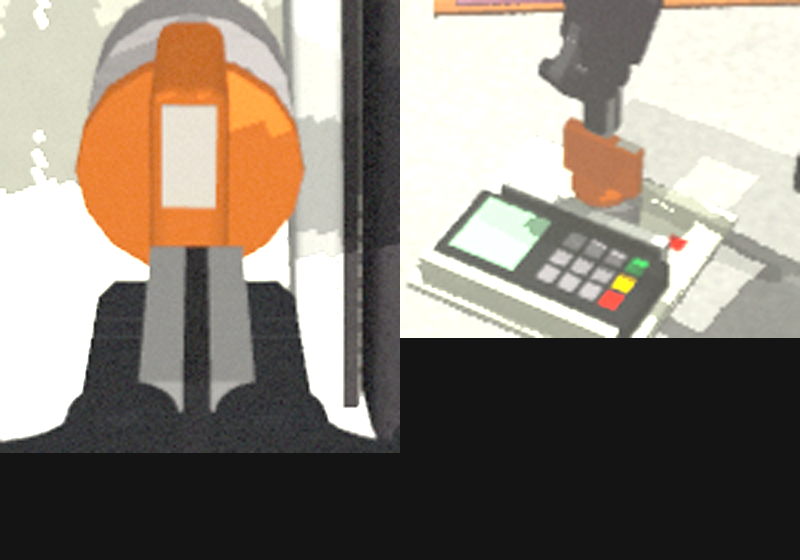

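```bash
python3 - <<'E'
from h import *
c=manip.calibration("wrist");K=np.array(c["intrinsics"]);Ti=np.linalg.inv(np.array(c["T_tool_cam"]))
D=np.array([c["k1"],0,0,0,0.])
for q in([11,42.5,-13],[11,-42.5,-13],[11,42.5,-40],[11,42.5,-60],[11,4,-33],[11,4,-45],[11,4,-60],[11,8,0]):
    x=Ti@[*q,1];print(q,cv2.projectPoints(x[None,:3],np.zeros(3),np.zeros(3),K,D)[0].ravel().round())
c=manip.calibration("side");K=np.array(c["intrinsics"]);D=np.array([c["k1"],0,0,0,0.])
for z in(42,49,82,97,110): print(z,cv2.projectPoints(np.array([[504.,-229,z]]),cv2.Rodrigues(np.array(c["R"]))[0],np.array(c["t"]),K,D)[0].ravel().round())
E
```

```text
[11, 42.5, -13] [416. 270.]
[11, -42.5, -13] [228. 269.]
[11, 42.5, -40] [431. 296.]
[11, 42.5, -60] [445. 322.]
[11, 4, -33] [332. 288.]
[11, 4, -45] [332. 302.]
[11, 4, -60] [333. 322.]
[11, 8, 0] [339. 259.]
42 [333. 188.]
49 [333. 186.]
82 [334. 174.]
97 [334. 169.]
110 [334. 164.]
```

Both cameras put the real fingertips about 35–46 mm above the stated TCP. They shut just over the wing top without touching it. I'll open, go lower in small steps while watching the force, then pinch.

>>> servo_tool --steps '[60, 0, 0, 0, 0, 0, 0, 60, 0, 0, 0, 0, 0, 0, 60, 0, 0, 0, 0, 0, 0, 60, 0, 0, 0, 0, 0, 0, 60, 0, 0, 0.004, 0, 0, 0, 60, 0, 0, 0.008, 0, 0, 0, 60, 0, 0, 0.012, 0, 0, 0, 60, 0, 0, 0.012, 0, 0, 0]'

```text
clock: 4.25
eef_pos: [503.6, -228.5, 36.4]
eef_rot: [180.0, -0.1, 158.1]
ft_force: [-0.1, 0.8, -0.1]
width: 0.6
grip_force: 0.0
```

>>> servo_tool --steps '[60, 0, 0, 0.004, 0, 0, 0, 60, 0, 0, 0.008, 0, 0, 0, 60, 0, 0, 0.012, 0, 0, 0, 60, 0, 0, 0.012, 0, 0, 0]'

```text
clock: 4.65
eef_pos: [503.8, -228.6, 24.6]
eef_rot: [180.0, -0.1, 158.1]
ft_force: [-0.4, -0.2, 0.2]
width: 0.598
grip_force: 0.0
```

```bash
python3 - <<'E'
from h import *
s=manip.observe();print(s["eef_pos"],s["ft_force"],s["clock"])
a=manip.camera("wrist");b=manip.camera("side");cv2.imwrite("pics/w3.png",a);cv2.imwrite("pics/s3.png",b)
o=np.zeros((480,800,3),np.uint8);o[:360,:480]=cv2.resize(a,(480,360));o[:,480:]=cv2.resize(b[130:250,285:365],(320,480),interpolation=cv2.INTER_CUBIC)
cv2.imwrite("pics/c3.png",cv2.convertScaleAbs(o,alpha=1.5,beta=15))
E
```

```text
[ 503.75334959 -228.60529265   24.6233526 ] [-0.42657538 -0.18078309  0.203162  ] 4.65
```

View pics/c3.png

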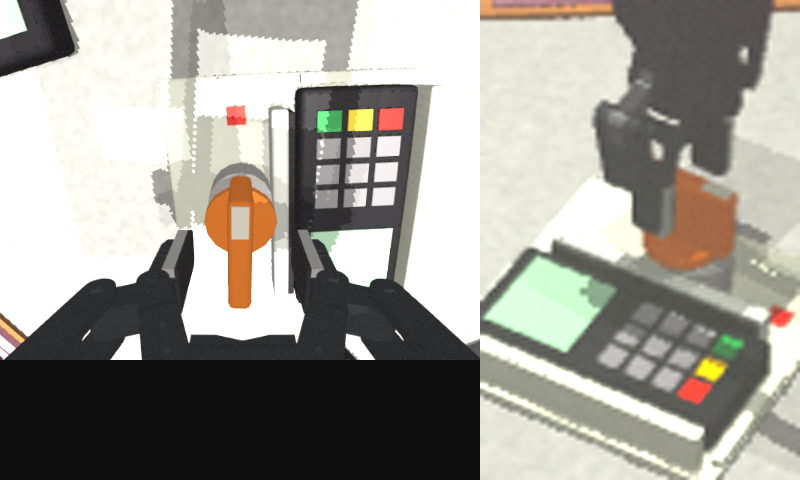

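The open fingers now straddle the wing (wing at column 240, fingers at 180 and 308 in the composite) with no contact. I'll go 11 mm lower and close.

>>> servo_tool --steps '[60, 0, 0, 0.004, 0, 0, 0, 60, 0, 0, 0.008, 0, 0, 0, 60, 0, 0, 0.011, 0, 0, 0, 60, 0, 0, 0.011, 0, 0, 0, 0, 0, 0, 0.011, 0, 0, 0, 0, 0, 0, 0.011, 0, 0, 0, 0, 0, 0, 0.011, 0, 0, 0, 0, 0, 0, 0.011, 0, 0, 0, 0, 0, 0, 0.011, 0, 0, 0, 0, 0, 0, 0.011, 0, 0, 0]'

```text
clock: 5.75
eef_pos: [504.0, -230.0, 14.7]
eef_rot: [-179.9, 0.0, 158.1]
ft_force: [-2.1, -4.7, 1.5]
width: 0.127
grip_force: 59.1
```

Gripped (about 11 mm, 59 N). Now I'll turn clockwise, which is + about the downward tool z.

>>> servo_tool --steps '[0, 0, 0, 0, 0, 0, 4, 0, 0, 0, 0, 0, 0, 8, 0, 0, 0, 0, 0, 0, 12, 0, 0, 0, 0, 0, 0, 16, 0, 0, 0, 0, 0, 0, 20, 0, 0, 0, 0, 0, 0, 25, 0, 0, 0, 0, 0, 0, 30, 0, 0, 0, 0, 0, 0, 35, 0, 0, 0, 0, 0, 0, 40, 0, 0, 0, 0, 0, 0, 40]'

```text
clock: 6.75
eef_pos: [503.6, -230.5, 14.7]
eef_rot: [-179.9, 0.1, 118.1]
ft_force: [-3.6, -6.8, 1.3]
width: 0.129
grip_force: 59.1
```

```bash
python3 - <<'E'
from h import *
s=manip.observe();print(s["eef_pos"],s["eef_rot"],s["ft_force"],s["ft_torque"],s["width"],s["grip_force"])
E
```

```text
[ 503.64131505 -230.51234898   14.70332382] [-1.79897967e+02  1.20465165e-01  1.18068248e+02] [-3.57386545 -6.79039049  1.31275223] [-0.89729311  0.41891443 -0.06232542] 0.12895455898831357 59.10668134689331
```

Smooth. I'll continue to just short of the stop, then check the torque.

>>> servo_tool --steps '[0, 0, 0, 0, 0, 0, 5, 0, 0, 0, 0, 0, 0, 10, 0, 0, 0, 0, 0, 0, 15, 0, 0, 0, 0, 0, 0, 20, 0, 0, 0, 0, 0, 0, 25, 0, 0, 0, 0, 0, 0, 30, 0, 0, 0, 0, 0, 0, 35, 0, 0, 0, 0, 0, 0, 39, 0, 0, 0, 0, 0, 0, 42, 0, 0, 0, 0, 0, 0, 42]'

```text
clock: 7.75
eef_pos: [503.0, -230.6, 14.7]
eef_rot: [-179.9, 0.2, 76.1]
ft_force: [-5.5, -7.0, 2.3]
width: 0.13
grip_force: 59.2
```

```bash
python3 - <<'E'
from h import *
s=manip.observe();print(s["eef_pos"],s["eef_rot"],s["ft_force"],s["ft_torque"],s["width"],s["grip_force"])
E
```

```text
[ 502.96528304 -230.62594111   14.68218182] [-179.93560631    0.18510853   76.12106659] [-5.473753   -6.97898393  2.31927311] [-1.12831849  0.68142929 -0.07114932] 0.1303866910614466 59.24929618835449
```

>>> servo_tool --steps '[0, 0, 0, 0, 0, 0, 1, 0, 0, 0, 0, 0, 0, 2, 0, 0, 0, 0, 0, 0, 3, 0, 0, 0, 0, 0, 0, 4, 0, 0, 0, 0, 0, 0, 5, 0, 0, 0, 0, 0, 0, 5]'

```text
clock: 8.35
eef_pos: [502.8, -230.6, 14.7]
eef_rot: [-179.9, 0.2, 71.2]
ft_force: [-5.4, -8.0, 3.1]
width: 0.129
grip_force: 59.3
```

```bash
python3 - <<'E'
from h import *
s=manip.observe();print(s["eef_rot"],s["ft_force"],s["ft_torque"],s["width"])
E
```

```text
[-179.94031712    0.19303594   71.16729963] [-5.35058107 -7.96716237  3.06333693] [-1.08427534  0.7330093  -0.03446356] 0.12897018437329982
```

>>> servo_tool --steps '[0, 0, 0, 0, 0, 0, 1, 0, 0, 0, 0, 0, 0, 2, 0, 0, 0, 0, 0, 0, 3, 0, 0, 0, 0, 0, 0, 4, 0, 0, 0, 0, 0, 0, 4]'

```text
clock: 8.85
eef_pos: [502.7, -230.7, 14.7]
eef_rot: [-179.9, 0.3, 67.6]
ft_force: [-4.8, -5.4, 3.5]
width: 0.13
grip_force: 78.8
```

```bash
python3 - <<'E'
from h import *
s=manip.observe();print(s["eef_rot"],s["ft_force"],s["ft_torque"],s["width"])
E
```

```text
[-179.9395945     0.29910466   67.5784289 ] [-4.75171091 -5.43351366  3.48988595] [-0.91884044  0.71197867  1.76719423] 0.1296554304574381
```

The torque rose to 1.8 N m, so the knob is at its stop. Release and rise.

>>> servo_tool --steps '[60, 0, 0, 0, 0, 0, 0, 60, 0, 0, 0, 0, 0, 0, 60, 0, 0, 0, 0, 0, 0, 60, 0, 0, 0, 0, 0, 0, 60, 0, 0, -0.02, 0, 0, 0, 60, 0, 0, -0.05, 0, 0, 0, 60, 0, 0, -0.09, 0, 0, 0, 60, 0, 0, -0.13, 0, 0, 0, 60, 0, 0, -0.17, 0, 0, 0, 60, 0, 0, -0.17, 0, 0, 0]'

```text
clock: 9.85
eef_pos: [507.7, -230.2, 190.5]
eef_rot: [179.3, 0.0, 67.1]
ft_force: [0.4, -1.1, 0.6]
width: 0.602
grip_force: 0.0
```

```bash
python3 - <<'E'
from h import *
s=manip.observe();print(s["eef_pos"],s["eef_rot"],s["ft_force"])
np.save("P2.npy",np.r_[s["eef_pos"],s["eef_rot"]])
cv2.imwrite("pics/w4.png",manip.camera("wrist"))
E
```

```text
[ 507.68030882 -230.22853099  190.48483761] [1.79275608e+02 1.93773432e-02 6.71012064e+01] [ 0.44061217 -1.06424474  0.64477912]
```

View pics/w4.png

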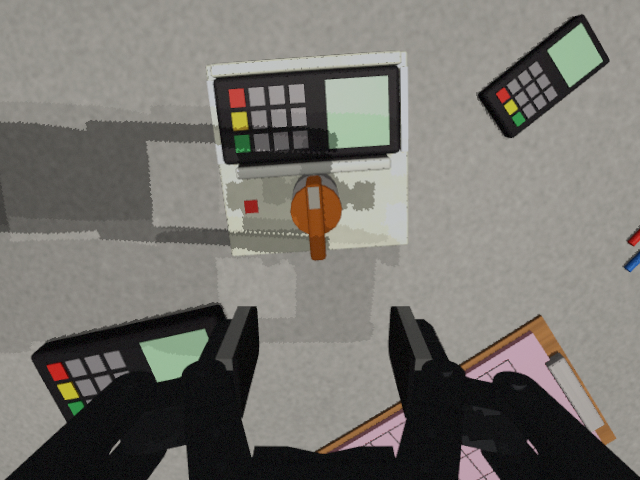

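The wing now stands across the dock, with its white mark at (314,195) towards the reader. The jaw at (315,166) bears on the reader, and the reader is up against the fence. One check of the numbers.

```bash
python3 - <<'E'
from h import *
q=np.load("P2.npy");P=(q[:3],Rn.from_euler('xyz',q[3:],degrees=True).as_matrix())
f=lambda u,v,z:at("wrist",(u,v),z,P)
A=f(314,186,82);B=f(318,258,82);d=B-A;C=(A+B)/2
e=f(399,152,30)-f(224,165,30);c=(f(399,152,30)+f(224,165,30)+f(388,66,30)+f(215,79,30))/4
g=lambda v:np.degrees(np.arctan2(v[1],v[0]))
print(C,np.linalg.norm(d),g(d),g(e),"angle",g(e)-g(d),"dist",np.linalg.norm((C-c)[:2]))
E
```

```text
[ 504.35170889 -229.48299909   82.        ] 55.834188849255995 -110.13686065212205 -18.789435289756874 angle 91.34742536236519 dist 75.82565890147998
```

The knob is at about 90° and its axis is 75.8 mm from the reader (76.5 mm when tight), so the reader is tight. Handing in.

```bash
python3 -c "
from rig import manip
print(manip.sign_off())"
```

```text
the job is handed in; nothing more can be done
None
```

I turned the card reader's knob clockwise to its stop (measured at about 90°), which holds the reader tight against the fence. I then let go without going near the phone dock's knob, and handed the job in at about 10 s; no verdict came back.

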